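# Open the big ink bottle for refilling

### The arm

A 6-joint arm with a two-finger parallel gripper is mounted at the origin on the work surface. World frame = base frame: x ahead of the robot, y to its left, z up, the work surface at z = 0. Lengths are in m, angles in rad, forces in N, time in s.
With the tool pointing down it reaches from about 0.375 to 0.9 m from the base axis. Payload 3.1 kg.
Tool frame: the origin (TCP) lies midway between the tips of the shut fingers; the grasp point (between the pads) lies 19 mm behind it; z points along the fingers, y is the line along which they close (so a half turn about z gives the same grasp; the last joint's range is limited). The gripper opens to 87 mm and grips with 3 to 60 N. Pads are 19 mm wide; open, the fingers measure 117 mm over their backs; the gripper's body (75 mm by 190 mm) begins 51 mm behind the grasp point.
Start: joints at [1.121, 0.527, 1.433, -0, 1.181, -0.178], TCP at [0.168, 0.602, 0.223] pointing down, gripper open.
Joint ranges: [-3.08, 3.08], [-0.75, 2.2], [0.22, 2.44], [-1.43, 4.57], [0, 2.65], [-2.85, 2.85]. Speed limits (rad/s): [2.79, 2.79, 3.14, 3.14, 3.14, 3.14].

### API

Orientations are given as a unit quaternion [x, y, z, w].
In Python, from cell import get_state, optics, workorder gives the robot as it stands.
- The arm moves only by the tool send_rows, never from a script. Its argument "moves" is a list of rows, each a list of 3 entries, a list of its own where there are three numbers: the shift along the tool's x, y, z in m, then the turn, a rotation vector about the tool's x, y, z in rad, then the finger opening in m, from 0 to 0.087. A call has 1 to 5 rows; each row shifts and turns the commanded pose from where the row before left it, along the tool's axes as they then stand; what a row does not reach is not made up. A row lasts 1/8 s, in which the tool goes at most 62.5 mm and 10.7 degrees, less where a joint would pass 70% of its speed; a pose out of reach is approached as far as the arm can. A call is refused whole if a number of a shift passes 0.0625 or a number of a turn 0.188, either way. A call with a gripper value outside its range is refused whole. The fingers move at their own pace and stop on an object; "newtons" is the grip in N (left out, the last holds). Time passes only in rows, so rows that do not move let the fingers close. It gives the time, the measured TCP pose, the force, the opening and the grip force at its end, in the units of the state.
- get_state(): the state, without advancing time (a new reading comes with each control period).
- optics.get_image(name): name is "side" or "top"; returns the picture (400x640x3 uint8, blue, green, red); there is no depth.
- optics.get_calibration(name): a dict with "vfov" (degrees; the focal length in pixels is half the picture's height over the tangent of half this angle, whatever the lens; pixels are square), "cx", "cy" (the principal point, pixels), "k1" (the pictures are not rectified: a ray, as slopes to the right and down, at radius r is drawn at 1 + k1 r^2 times it, then the intrinsics apply), "position" and "rotation" of the camera in the world. Camera axes: x right, y up, looking along -z (the intrinsics and any distortion apply to the point x, -y, -z); pixel columns grow to the right and rows downward; lengths in m; the calibration is good to about 2 mm. A picture is of the moment at which its call begins. get_calibration takes no time and is no camera call.
- workorder.close_job(): hands the job in; it is judged then, once.
The state is a dict: "time_s": time; "qpos": joint angles; "qd": joint speeds; "effort": joint torques, N m; "tool_pos": TCP position; "tcp_rot": TCP orientation; "ft_force": force on the tool from outside, world axes, zero at the start; "torque": the same for the moment, N m; "gripper_width": finger opening in m; "grip_force": force on a finger pad.
Only numpy, scipy, OpenCV 4.12 (cv2) and the standard library are available. Lean on these libraries where they do the work, as an engineer would, in place of code of your own. Each camera call takes 0.05 s, during which the arm holds its last target. There are 200 camera calls.

### The job

Unscrew the cap of the wide ink bottle in the black rack (anticlockwise seen from above) until its threads come free, lift it off, and lower it into the shallow metal tray, standing upright with its grip on top; do not drop it in, and let go. Do not force the cap: never pull, push or wrench it hard against the bottle, and leave the other things on the bench where they are.

Things in the scene. Friction and masses are not known exactly. Their poses are not given: they have to be found in the camera images.
- cap: Loose off-white plastic screw cap of the wide bottle, about 90 g, starts screwed home. Origin: centre of its lower rim, z up. Skirt 66 mm across, up to a shoulder 33.2 mm above the rim; on it a round ribbed grip. Inner lugs run in a right-hand thread: 14 mm rise per turn anticlockwise from above, play about 1 mm up or down and 1.8 mm sideways. It stays where it is left.
- grip (a point): On the cap's axis, 55 mm above its rim, the best height to hold its upright round grip: 46 mm in diameter, from 33.2 to 66.2 mm above the rim, to be pinched from above from any side; 30 to 40 N of grip turns it without slip. The cap comes free after 1.4 to 1.6 turns (differs from run to run), risen about 21 mm; until then its lugs hold firmly and it cannot be pulled off.
- tank: The wide one of the three milky-white ink bottles in the rack, fixed: 130 x 100 mm (its x, y), 100 mm tall to the shoulder. Origin: centre of its underside. It may stand in any of the rack's three places.
- neck (a point): Centre of the top of the wide bottle's neck (hidden under the cap), on the upright axis about which the cap turns; 134.2 mm above the bottle's underside, 20 mm to the bottle's -x side of its centre. Neck 40 mm across, 52 mm over the threads. The closed cap's rim lies 28.2 mm below this point; to clear the neck the rim must rise above it.
- slim_a: Slim ink bottle in the rack, fixed, 130 x 62 mm, with a small round cap 38 mm across, top 140 mm above the bottle's underside (its origin). Its neck is 110 mm or more from the wide bottle's.
- slim_b: Another slim ink bottle like slim_a.
- rack: Black tray-like rack, fixed on the bench, 150 x 360 mm (its x, y), walls 45 mm high, floor 12 mm thick, holding the three bottles in a row along its y, 110 mm apart. Origin: centre of its underside.
- tray: Shallow square open metal tray, fixed on the bench, 130 x 130 mm outside, walls 4 mm thick and 12 mm high, inside 122 x 122 mm; inner floor 4 mm above its origin (centre of its underside). On the left or right in front of the rack.
- carton: Loose cardboard box 85 x 105 x 60 mm, about 0.6 kg, on the other side from the tray. Origin: centre of its underside.
- brush: Loose hand brush 160 mm long lying on the bench in front of the rack.
- tape: Loose empty tape core, a ring 90 mm across and 24 mm high, lying flat beside the rack.
There are look-alikes about, which are no part of the job. Of the things shaped like the cap, the white one is meant.

How it is judged:
By the outcome, as a careful person would: the job done as asked, in the order asked, and still so for the second after the job is handed in, with the robot touching nothing.
It also fails if it takes over 72 s, if anything falls off the work surface, if the arm or the gripper's body presses on something with over 40 N, if the wrist force passes 120 N, or if a joint passes its speed limit or range.

## Working session

There is one attempt and no reset: what is moved stays moved. The work goes in short steps, Python scripts to look and compute and a tool call to move; the robot and the scene stay as the last step left them, time stands still between calls to the robot, and variables do not carry over. Pictures are saved under pics/ and viewed, at most 10 in all, crops included, and the job is handed in when it is done.

Besides the shell and the picture viewer there is one more tool, called after "Request:" by a JSON object that holds its "method" and its "body". send_rows: Moves the arm, as the interface text tells. Its arguments: {"type":"object","properties":{"moves":{"type":"array"},"newtons":{"type":"number"}},"required":["moves"]}

```bash
mkdir -p pics; ls
cat > h.py <<'E'
import numpy as np, cv2
from cell import get_state, optics, workorder
def cal(n):
    c=optics.get_calibration(n); return c
def K(c):
    f=200/np.tan(np.radians(c["vfov"])/2); return f
def rot(c):
    R=np.array(c["rotation"],float)
    if R.shape==(3,3): return R
    from scipy.spatial.transform import Rotation as Ro
    return Ro.from_quat(R.ravel()).as_matrix()
def ray(n,u,v):
    c=cal(n); f=K(c); d=np.array([(u-c["cx"])/f,(v-c["cy"])/f]); p=d.copy()
    for _ in range(30): p=d/(1+c["k1"]*(p@p))
    return np.array(c["position"]), rot(c)@np.array([p[0],-p[1],-1.])
def onz(n,u,v,z):
    o,d=ray(n,u,v); return o+d*(z-o[2])/d[2]
def proj(n,P):
    c=cal(n); q=rot(c).T@(np.array(P)-np.array(c["position"])); s=np.array([q[0],-q[1]])/-q[2]
    s=s*(1+c["k1"]*(s@s)); return s*K(c)+[c["cx"],c["cy"]]
E
python3 - <<'E'
from h import *
for n in("side","top"):
    print(cal(n)); cv2.imwrite(f"pics/{n}0.png",optics.get_image(n))
print(get_state())
E
```

```text
pics
{'vfov': 42.52988851806149, 'cx': 326.4893674870306, 'cy': 196.34055662324312, 'k1': -0.04608386807588832, 'position': array([-0.22983251, -0.32084058,  0.92376155]), 'rotation': array([ 0.30670239, -0.22433932, -0.52616434,  0.76076054])}
{'vfov': 44.59258217224628, 'cx': 324.45631786202483, 'cy': 198.51683123677344, 'k1': -0.008723650841775683, 'position': array([ 0.3608918 , -0.08898538,  1.19001573]), 'rotation': array([-0.06923893,  0.04910393,  0.71029629, -0.69876602])}
{'time_s': 0.1, 'qpos': array([ 1.12048603e+00,  5.28367054e-01,  1.43376825e+00, -6.21401409e-06,
        1.18141259e+00, -1.78487037e-01]), 'qd': array([ 7.79935556e-05, -2.43272656e-03, -2.28387656e-03, -5.17226001e-04,
       -1.11307802e-03,  5.96877683e-04]), 'effort': array([ 2.93040039e-04, -4.40984523e+01, -1.77149981e+01,  6.34452933e-02,
        5.33650524e-02, -4.48399044e-05]), 'tool_pos': array([0.16747876, 0.60145768, 0.22167516]), 'tcp_rot': array([ 1.35492355e-01,  9.90777909e-01, -9.30590007e-04, -2.99591976e-04]), 'ft_force': array([-0.48979183, -0.73901121, -0.61132941]), 'torque': array([ 5.70605644e-05, -1.72280199e-03,  5.56792397e-03]), 'grip_force': 0.0, 'gripper_width': 0.08690134916919592}
```

View pics/side0.png

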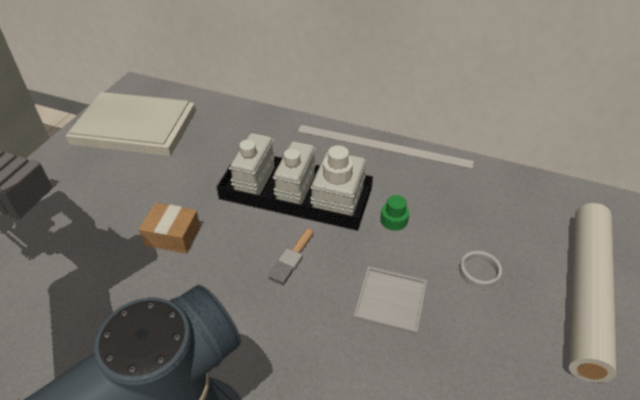

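View pics/top0.png

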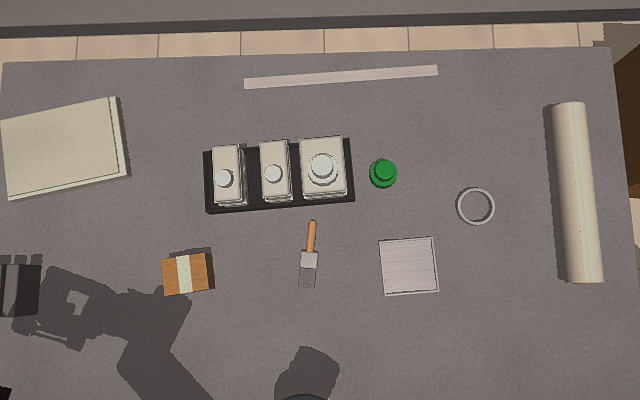

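Top view: wide bottle at the right end of the rack, cap grip at about (322,167). The tray is at (408,266) and the green look-alike at (383,173). Side view: grip top at about (339,155), tray at (391,299). Next I'll zoom in on the cap.

Run:
```python
from h import *
t=cv2.imread("pics/top0.png"); s=cv2.imread("pics/side0.png")
a=cv2.resize(t[120:220,270:370],(400,400),interpolation=cv2.INTER_CUBIC)
b=cv2.resize(s[130:230,290:390],(400,400),interpolation=cv2.INTER_CUBIC)
cv2.imwrite("pics/z1.png",np.hstack([a,b]))
print("grip top",onz("top",322,166,.184),onz("side",339,155,.184))
# tray
for n,im,r in(("top",t,(225,305,365,450)),("side",s,(260,335,345,435))):
    p=[(379,240),(432,236),(438,291),(384,296)] if n=="top" else [(368,268),(426,277),(418,329),(355,317)]
    q=np.array([onz(n,*x,.012) for x in p]); print(n,q.round(4).tolist(),q.mean(0),[np.linalg.norm(q[i]-q[i-1]).round(4) for i in range(4)])
for p in((205,212),(355,201),(353,137)): print("rack",onz("top",*p,.045))
```

```text
grip top [ 0.60124289 -0.05718555  0.184     ] [ 0.59094394 -0.06245501  0.184     ]
top [[0.4567, -0.1867, 0.012], [0.4642, -0.3141, 0.012], [0.3341, -0.3217, 0.012], [0.3242, -0.1942, 0.012]] [ 0.39478628 -0.25417616  0.012     ] [np.float64(0.1327), np.float64(0.1276), np.float64(0.1304), np.float64(0.1279)]
side [[0.4468, -0.1869, 0.012], [0.4687, -0.3122, 0.012], [0.3376, -0.3251, 0.012], [0.3192, -0.1984, 0.012]] [ 0.39307107 -0.25566223  0.012     ] [np.float64(0.1281), np.float64(0.1272), np.float64(0.1317), np.float64(0.1281)]
rack [0.52760923 0.22838493 0.045     ]
rack [ 0.54753422 -0.13010247  0.045     ]
rack [ 0.70515481 -0.12908754  0.045     ]
```

View pics/z1.png

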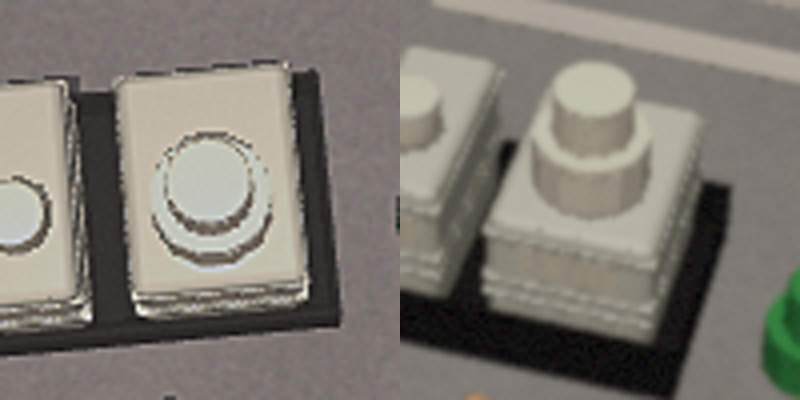

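The crop shows the grip's top disc centred at top (321.4,164.4) and side (338.4,152.1).

Run:
```python
from h import *
a=onz("top",321.4,164.4,.1842);b=onz("side",338.4,152.1,.1842);print(a,b)
# triangulate
o1,d1=ray("top",321.4,164.4);o2,d2=ray("side",338.4,152.1)
s=np.linalg.lstsq(np.c_[d1,-d2],o2-o1,rcond=None)[0];print(o1+d1*s[0],o2+d2*s[1])
# grip extents, checks
for n,p in(("top",[(165,179),(250,179),(207,138),(207,222)]),("side",[(152,90),(236,90)])):
    u0=np.array([270,120]) if n=="top" else np.array([290,130])
    q=[onz(n,*((np.array(x)+.5)/4-.5+u0),.1842) for x in p]
    print(n,[np.linalg.norm(q[i]-q[i+1]).round(4) for i in range(0,len(q),2)],np.mean(q,0))
# bottle top face corners (z .112), top view
q=np.array([onz("top",*((np.array(x)+.5)/4-.5+[270,120]),.112) for x in[(117,80),(288,63),(303,278),(136,295)]])
print(q,q.mean(0),[np.linalg.norm(q[i]-q[i-1]).round(4) for i in range(4)])
# predicted slim necks clearance
print("slim",onz("top",273.5,174,.152),onz("top",223.5,178,.152))
```

```text
[ 0.60469753 -0.05596592  0.1842    ] [ 0.59950373 -0.05805296  0.1842    ]
[ 0.6061487  -0.05576938  0.17821321] [ 0.60620722 -0.05592886  0.17822216]
top [np.float64(0.045), np.float64(0.0456)] [ 0.60452128 -0.05603559  0.1842    ]
side [np.float64(0.0465)] [ 0.59920838 -0.05752713  0.1842    ]
[[ 0.68160232 -0.00266372  0.112     ]
 [ 0.68945884 -0.10081718  0.112     ]
 [ 0.5640477  -0.10675963  0.112     ]
 [ 0.55615084 -0.01273581  0.112     ]] [ 0.62281493 -0.05574408  0.112     ] [np.float64(0.1259), np.float64(0.0985), np.float64(0.1256), np.float64(0.0944)]
slim [0.5931874  0.05007652 0.152     ] [0.58648896 0.15992285 0.152     ]
```

Cap axis is about (0.603, −0.0565); the bottle-centre offset and the triangulated grip agree. I'll raise, then translate above it.

Request:
{"method": "send_rows", "body": {"moves": [[[0, 0, -0.04], [0, 0, 0], 0.087], [[0, 0, -0.04], [0, 0, 0], 0.087], [[-0.0372, -0.0324, 0], [0, 0, 0], 0.087], [[-0.0372, -0.0324, 0], [0, 0, 0], 0.087], [[-0.0372, -0.0324, 0], [0, 0, 0], 0.087]]}}

```text
time_s: 0.72
tool_pos: [0.2495, 0.477, 0.3022]
tcp_rot: [0.135, 0.991, -0.0, -0.0]
ft_force: [1.3, 0.3, -0.1]
gripper_width: 0.087
grip_force: 0.0
```

Request:
{"method": "send_rows", "body": {"moves": [[[-0.0372, -0.0324, 0], [0, 0, 0], 0.087], [[-0.0372, -0.0324, 0], [0, 0, 0], 0.087], [[-0.0372, -0.0324, 0], [0, 0, 0], 0.087], [[-0.0372, -0.0324, 0], [0, 0, 0], 0.087], [[-0.0372, -0.0324, 0], [0, 0, 0], 0.087]]}}

```text
time_s: 1.35
tool_pos: [0.3853, 0.271, 0.3023]
tcp_rot: [0.135, 0.991, -0.0, -0.0]
ft_force: [-0.1, 0.7, -0.2]
gripper_width: 0.0873
grip_force: 0.0
```

Request:
{"method": "send_rows", "body": {"moves": [[[-0.0372, -0.0324, 0], [0, 0, 0], 0.087], [[-0.0372, -0.0324, 0], [0, 0, 0], 0.087], [[-0.0372, -0.0324, 0], [0, 0, 0], 0.087], [[-0.0372, -0.0324, 0], [0, 0, 0], 0.087], [[-0.0372, -0.0324, 0], [0, 0, 0], 0.087]]}}

```text
time_s: 1.98
tool_pos: [0.521, 0.065, 0.3022]
tcp_rot: [0.136, 0.991, 0.0, -0.0]
ft_force: [-0.2, 0.4, 0.7]
gripper_width: 0.0873
grip_force: 0.0
```

Request:
{"method": "send_rows", "body": {"moves": [[[0, 0, 0], [0, 0, 0.18], 0.087], [[0, 0, 0], [0, 0, 0.18], 0.087], [[0, 0, 0], [0, 0, 0.18], 0.087], [[0, 0, 0], [0, 0, 0.18], 0.087], [[0, 0, 0], [0, 0, 0.18], 0.087]]}}

```text
time_s: 2.6
tool_pos: [0.5201, 0.0665, 0.3021]
tcp_rot: [0.555, 0.832, -0.0, -0.001]
ft_force: [-0.0, -0.5, -0.3]
gripper_width: 0.0873
grip_force: 0.0
```

Request:
{"method": "send_rows", "body": {"moves": [[[0, 0, 0], [0, 0, 0.18], 0.087], [[0, 0, 0], [0, 0, 0.18], 0.087], [[0, 0, 0], [0, 0, 0.18], 0.087], [[0, 0, 0], [0, 0, 0.18], 0.087], [[0, 0, 0], [0, 0, 0.18], 0.087]]}}

```text
time_s: 3.22
tool_pos: [0.5201, 0.0665, 0.3021]
tcp_rot: [0.862, 0.507, -0.0, -0.0]
ft_force: [0.2, -0.0, 0.4]
gripper_width: 0.087
grip_force: 0.0
```

Request:
{"method": "send_rows", "body": {"moves": [[[0, 0, 0], [0, 0, 0.18], 0.087], [[0, 0, 0], [0, 0, 0.18], 0.087], [[0, 0, 0], [0, 0, 0.18], 0.087], [[0, 0, 0], [0, 0, 0.18], 0.087], [[0, 0, 0], [0, 0, 0.18], 0.087]]}}

```text
time_s: 3.85
tool_pos: [0.5201, 0.0665, 0.3021]
tcp_rot: [0.997, 0.082, -0.001, -0.0]
ft_force: [-0.6, 0.6, -0.1]
gripper_width: 0.0872
grip_force: 0.0
```

Request:
{"method": "send_rows", "body": {"moves": [[[0, 0, 0], [0, 0, 0.18], 0.087], [[0, 0, 0], [0, 0, 0.18], 0.087], [[0, 0, 0], [0, 0, 0.18], 0.087], [[0, 0, 0], [0, 0, 0.18], 0.087], [[0, 0, 0], [0, 0, 0.18], 0.087]]}}

```text
time_s: 4.47
tool_pos: [0.5201, 0.0665, 0.3021]
tcp_rot: [0.933, -0.36, -0.001, 0.0]
ft_force: [0.0, -0.9, 0.1]
gripper_width: 0.0867
grip_force: 0.0
```

```bash
cat >> h.py <<'E'
def go(P):
    from scipy.spatial.transform import Rotation as Ro
    s=get_state(); R=Ro.from_quat(s["tcp_rot"]).as_matrix()
    print("pos",s["tool_pos"].round(4),"q",s["qpos"].round(3),"ft",s["ft_force"].round(1),s["torque"].round(2),"w",s["gripper_width"],s["grip_force"],"t",s["time_s"])
    print("X",R[:,0].round(3),"Y",R[:,1].round(3),"Z",R[:,2].round(3)); print("tool shift",(R.T@(np.array(P)-s["tool_pos"])).round(4))
E
python3 -c "
from h import *
go([.603,-.0565,.157])"
```

```text
pos [0.5201 0.0665 0.3021] q [-0.086  0.301  1.579 -0.     1.262  2.221] ft [ 0.  -0.9  0.1] [-0.03  0.19 -0.04] w 0.08666867735509194 0.0 t 4.475
X [ 0.741 -0.671 -0.001] Y [-0.671 -0.741  0.001] Z [-0.001  0.    -1.   ]
tool shift [0.1442 0.0354 0.145 ]
```

Request:
{"method": "send_rows", "body": {"moves": [[[0.036, 0.0088, 0], [0, 0, 0], 0.087], [[0.036, 0.0088, 0], [0, 0, 0], 0.087], [[0.036, 0.0088, 0.03], [0, 0, 0], 0.087], [[0.036, 0.0088, 0.03], [0, 0, 0], 0.087], [[0, 0, 0.035], [0, 0, 0], 0.087]]}}

```text
time_s: 5.1
tool_pos: [0.6062, -0.0585, 0.2064]
tcp_rot: [0.934, -0.358, 0.001, 0.0]
ft_force: [-0.3, 0.5, 0.9]
gripper_width: 0.087
grip_force: 0.0
```

Request:
{"method": "send_rows", "body": {"moves": [[[0, 0, 0], [0, 0, 0.18], 0.087], [[0, 0, 0], [0, 0, 0.18], 0.087], [[0, 0, 0], [0, 0, 0.18], 0.087], [[0, 0, 0], [0, 0, 0], 0.087]]}}

```text
time_s: 5.6
tool_pos: [0.6039, -0.0557, 0.207]
tcp_rot: [0.806, -0.592, -0.001, 0.0]
ft_force: [-0.3, -0.5, 0.1]
gripper_width: 0.0872
grip_force: 0.0
```

```bash
python3 -c "
from h import *
go([.603,-.0565,.157])
t=optics.get_image('top')[100:220,250:400]; s=optics.get_image('side')[100:220,265:415]
cv2.imwrite('pics/z2.png',np.hstack([cv2.resize(i,(400,320),interpolation=2) for i in(t,s)]))"
```

```text
pos [ 0.6039 -0.0557  0.207 ] q [-0.276  0.521  1.496 -0.     1.126  2.563] ft [-0.3 -0.5  0.1] [ 0.05  0.16 -0.02] w 0.08716216921689032 0.0 t 5.6
X [ 0.298 -0.955 -0.001] Y [-0.955 -0.298  0.001] Z [-0.001  0.    -1.   ]
tool shift [0.0005 0.0011 0.05  ]
```

View pics/z2.png

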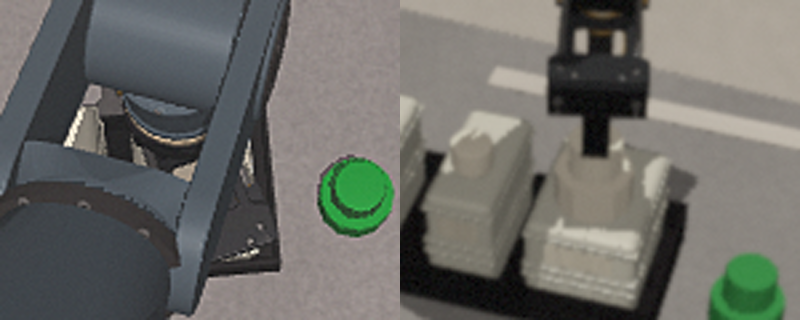

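The fingers sit over the grip and are laterally centred on it in the side view. I'll descend and close gently so I can check the centring by force.

Request:
{"method": "send_rows", "body": {"moves": [[[0.0005, 0.001, 0.02], [0, 0, 0], 0.087], [[0, 0, 0.015], [0, 0, 0], 0.087], [[0, 0, 0.01], [0, 0, 0], 0.087], [[0, 0, 0.005], [0, 0, 0], 0.087], [[0, 0, 0], [0, 0, 0], 0.087]]}}

```text
time_s: 6.32
tool_pos: [0.6035, -0.0566, 0.1573]
tcp_rot: [0.805, -0.593, -0.0, 0.0]
ft_force: [-0.3, -0.2, 0.8]
gripper_width: 0.087
grip_force: 0.0
```

Request:
{"method": "send_rows", "body": {"moves": [[[0, 0, 0], [0, 0, 0], 0.04], [[0, 0, 0], [0, 0, 0], 0.04], [[0, 0, 0], [0, 0, 0], 0.04], [[0, 0, 0], [0, 0, 0], 0.04], [[0, 0, 0], [0, 0, 0], 0.04]], "newtons": 5}}

```text
time_s: 6.95
tool_pos: [0.6037, -0.0566, 0.1576]
tcp_rot: [0.805, -0.593, 0.0, -0.0]
ft_force: [-0.2, -0.7, -0.7]
gripper_width: 0.0459
grip_force: 5.1
```

```bash
python3 -c "
from h import *
go([.603,-.0565,.157])"
```

```text
pos [ 0.6037 -0.0566  0.1576] q [-0.278  0.581  1.543  0.     1.018  2.563] ft [-0.2 -0.7 -0.7] [ 0.04  0.22 -0.03] w 0.04589302030928668 5.050098410574719 t 6.95
X [ 0.296 -0.955  0.   ] Y [-0.955 -0.296 -0.   ] Z [ 0. -0. -1.]
tool shift [-0.0003  0.0006  0.0006]
```

Request:
{"method": "send_rows", "body": {"moves": [[[0, 0, 0], [0, 0, 0], 0.04], [[0, 0, 0], [0, 0, 0], 0.04], [[0, 0, 0], [0, 0, -0.05], 0.04], [[0, 0, -0.0003], [0, 0, -0.1], 0.04], [[0, 0, -0.0003], [0, 0, -0.15], 0.04]], "newtons": 36}}

```text
time_s: 7.58
tool_pos: [0.6032, -0.0565, 0.1578]
tcp_rot: [0.886, -0.464, -0.0, 0.0]
ft_force: [-0.3, 0.2, -0.6]
gripper_width: 0.0456
grip_force: 36.0
```

Request:
{"method": "send_rows", "body": {"moves": [[[0, 0, -0.0003], [0, 0, -0.15], 0.04], [[0, 0, -0.0004], [0, 0, -0.15], 0.04], [[0, 0, -0.0003], [0, 0, -0.15], 0.04], [[0, 0, -0.0003], [0, 0, -0.15], 0.04], [[0, 0, -0.0004], [0, 0, -0.15], 0.04]]}}

```text
time_s: 8.2
tool_pos: [0.6033, -0.0566, 0.1595]
tcp_rot: [0.994, -0.107, -0.0, -0.0]
ft_force: [0.4, -0.5, -1.1]
gripper_width: 0.0457
grip_force: 36.0
```

```bash
python3 -c "
from h import *
go([.603,-.0565,.157])"
```

```text
pos [ 0.6033 -0.0566  0.1595] q [-0.278  0.578  1.542 -0.     1.023  1.508] ft [ 0.4 -0.5 -1.1] [-0.11  0.04  0.02] w 0.04566342294807011 35.99867692217231 t 8.2
X [ 0.977 -0.214 -0.001] Y [-0.214 -0.977  0.   ] Z [-0.001  0.    -1.   ]
tool shift [-0.0003  0.      0.0025]
```

Request:
{"method": "send_rows", "body": {"moves": [[[0, 0, -0.0004], [0, 0, -0.16], 0.04], [[0, 0, -0.0004], [0, 0, -0.16], 0.04], [[0, 0, -0.0004], [0, 0, -0.16], 0.04], [[0, 0, -0.0004], [0, 0, -0.16], 0.04], [[0, 0, -0.0003], [0, 0, -0.16], 0.04]]}}

```text
time_s: 8.82
tool_pos: [0.6036, -0.0565, 0.1615]
tcp_rot: [0.958, 0.288, 0.0, -0.0]
ft_force: [-0.2, 0.7, -2.7]
gripper_width: 0.0449
grip_force: 36.0
```

Request:
{"method": "send_rows", "body": {"moves": [[[0, 0, -0.0004], [0, 0, -0.16], 0.04], [[0, 0, -0.0003], [0, 0, -0.16], 0.04], [[0, 0, -0.0004], [0, 0, -0.16], 0.04], [[0, 0, -0.0003], [0, 0, -0.16], 0.04], [[0, 0, -0.0004], [0, 0, -0.16], 0.04]]}}

```text
time_s: 9.45
tool_pos: [0.6033, -0.0565, 0.1632]
tcp_rot: [0.77, 0.638, -0.0, -0.0]
ft_force: [0.8, 1.0, -1.1]
gripper_width: 0.0457
grip_force: 36.0
```

```bash
python3 -c "
from h import *
go([.603,-.0565,.157])"
```

```text
pos [ 0.6033 -0.0565  0.1632] q [-0.278  0.573  1.539  0.     1.03  -0.092] ft [ 0.8  1.  -1.1] [ 0.01 -0.01  0.03] w 0.04565304510867022 35.99825173616409 t 9.45
X [0.185 0.983 0.   ] Y [ 0.983 -0.185 -0.001] Z [-0.001  0.    -1.   ]
tool shift [-0.0001 -0.0003  0.0062]
```

Request:
{"method": "send_rows", "body": {"moves": [[[0, 0, -0.0004], [0, 0, -0.16], 0.04], [[0, 0, -0.0003], [0, 0, -0.16], 0.04], [[0, 0, -0.0004], [0, 0, -0.16], 0.04], [[0, 0, -0.0003], [0, 0, -0.16], 0.04], [[0, 0, -0.0004], [0, 0, -0.16], 0.04]]}}

```text
time_s: 10.07
tool_pos: [0.6031, -0.0565, 0.165]
tcp_rot: [0.46, 0.888, -0.0, -0.0]
ft_force: [0.4, 0.1, -0.5]
gripper_width: 0.0453
grip_force: 36.0
```

Request:
{"method": "send_rows", "body": {"moves": [[[0, 0, -0.0004], [0, 0, -0.16], 0.04], [[0, 0, -0.0003], [0, 0, -0.16], 0.04], [[0, 0, -0.0004], [0, 0, -0.16], 0.04], [[0, 0, -0.0003], [0, 0, -0.16], 0.04], [[0, 0, -0.0004], [0, 0, -0.16], 0.04]]}}

```text
time_s: 10.7
tool_pos: [0.6031, -0.0565, 0.1668]
tcp_rot: [0.078, 0.997, 0.0, -0.0]
ft_force: [0.9, -0.4, -2.5]
gripper_width: 0.0452
grip_force: 36.0
```

Request:
{"method": "send_rows", "body": {"moves": [[[0, 0, -0.0004], [0, 0, -0.16], 0.04], [[0, 0, -0.0003], [0, 0, -0.16], 0.04], [[0, 0, -0.0004], [0, 0, -0.16], 0.04], [[0, 0, -0.0004], [0, 0, -0.16], 0.04], [[0, 0, -0.0003], [0, 0, -0.14], 0.04]]}}

```text
time_s: 11.32
tool_pos: [0.6031, -0.0565, 0.1685]
tcp_rot: [-0.306, 0.952, 0.0, -0.0]
ft_force: [0.1, 0.2, -1.6]
gripper_width: 0.0454
grip_force: 36.0
```

```bash
python3 -c "
from h import *
go([.603,-.0565,.157])
t=optics.get_image('top')[100:220,250:400]; s=optics.get_image('side')[100:220,265:415]
cv2.imwrite('pics/z3.png',np.hstack([cv2.resize(i,(400,320),interpolation=2) for i in(t,s)]))"
```

```text
pos [ 0.6031 -0.0565  0.1685] q [-0.278  0.566  1.534 -0.     1.042 -2.471] ft [ 0.1  0.2 -1.6] [0.08 0.11 0.  ] w 0.04537227552798857 35.998741295188665 t 11.325
X [-0.812 -0.583  0.001] Y [-0.583  0.812  0.001] Z [-0.001  0.    -1.   ]
tool shift [0.0001 0.0001 0.0115]
```

View pics/z3.png

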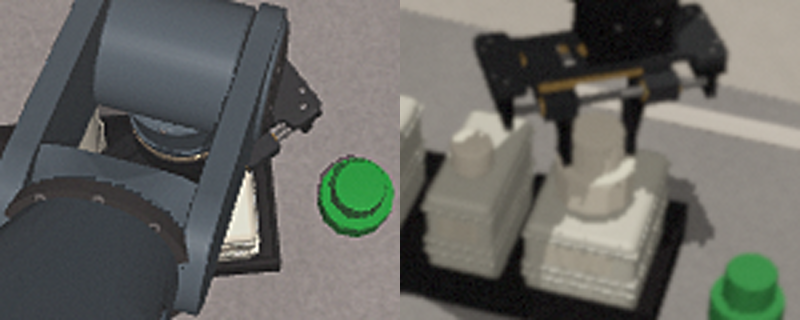

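The cap has visibly risen with the fingers still on the grip. I'll release, rewind the wrist and re-grip.

Request:
{"method": "send_rows", "body": {"moves": [[[0, 0, 0], [0, 0, 0], 0.087], [[0, 0, 0], [0, 0, 0], 0.087], [[0, 0, 0], [0, 0, 0], 0.087], [[0, 0, 0], [0, 0, 0.1], 0.087], [[0, 0, 0], [0, 0, 0.185], 0.087]]}}

```text
time_s: 12.05
tool_pos: [0.6036, -0.0566, 0.1691]
tcp_rot: [-0.163, 0.987, -0.0, 0.0]
ft_force: [0.6, 1.3, -0.2]
gripper_width: 0.084
grip_force: 0.0
```

Request:
{"method": "send_rows", "body": {"moves": [[[0, 0, 0], [0, 0, 0.185], 0.087], [[0, 0, 0], [0, 0, 0.185], 0.087], [[0, 0, 0], [0, 0, 0.185], 0.087], [[0, 0, 0], [0, 0, 0.185], 0.087], [[0, 0, 0], [0, 0, 0.185], 0.087]]}}

```text
time_s: 12.68
tool_pos: [0.6036, -0.0566, 0.169]
tcp_rot: [0.295, 0.956, -0.0, 0.0]
ft_force: [-0.2, 0.3, -0.2]
gripper_width: 0.0872
grip_force: 0.0
```

Request:
{"method": "send_rows", "body": {"moves": [[[0, 0, 0], [0, 0, 0.185], 0.087], [[0, 0, 0], [0, 0, 0.185], 0.087], [[0, 0, 0], [0, 0, 0.185], 0.087], [[0, 0, 0], [0, 0, 0.185], 0.087], [[0, 0, 0], [0, 0, 0.185], 0.087]]}}

```text
time_s: 13.3
tool_pos: [0.6036, -0.0566, 0.1691]
tcp_rot: [0.69, 0.724, 0.0, 0.0]
ft_force: [-0.9, 0.0, -1.0]
gripper_width: 0.0872
grip_force: 0.0
```

Request:
{"method": "send_rows", "body": {"moves": [[[0, 0, 0], [0, 0, 0.185], 0.087], [[0, 0, 0], [0, 0, 0.185], 0.087], [[0, 0, 0], [0, 0, 0.185], 0.087], [[0, 0, 0], [0, 0, 0.185], 0.087], [[0, 0, 0], [0, 0, 0.185], 0.087]]}}

```text
time_s: 13.92
tool_pos: [0.6036, -0.0566, 0.169]
tcp_rot: [0.941, 0.34, 0.0, 0.0]
ft_force: [0.0, 0.5, 0.5]
gripper_width: 0.0867
grip_force: 0.0
```

Request:
{"method": "send_rows", "body": {"moves": [[[0, 0, 0], [0, 0, 0.185], 0.087], [[0, 0, 0], [0, 0, 0.185], 0.087], [[0, 0, 0], [0, 0, 0.185], 0.087], [[0, 0, 0], [0, 0, 0.185], 0.087], [[0, 0, 0], [0, 0, 0.185], 0.087]]}}

```text
time_s: 14.55
tool_pos: [0.6036, -0.0566, 0.169]
tcp_rot: [0.993, -0.116, 0.0, 0.0]
ft_force: [1.1, -0.1, 0.0]
gripper_width: 0.0867
grip_force: 0.0
```

Request:
{"method": "send_rows", "body": {"moves": [[[0, 0, 0], [0, 0, 0.185], 0.087], [[0, 0, 0], [0, 0, 0.185], 0.087], [[0, 0, 0], [0, 0, 0.185], 0.087], [[0, 0, 0], [0, 0, 0.185], 0.087], [[0, 0, 0], [0, 0, 0.185], 0.087]]}}

```text
time_s: 15.18
tool_pos: [0.6036, -0.0566, 0.1691]
tcp_rot: [0.837, -0.547, 0.0, -0.0]
ft_force: [0.3, -0.5, 0.7]
gripper_width: 0.0865
grip_force: 0.0
```

```bash
python3 -c "
from h import *
go([.6031,-.0565,.1685])"
```

```text
pos [ 0.6036 -0.0566  0.1691] q [-0.278  0.566  1.534 -0.     1.042  2.45 ] ft [ 0.3 -0.5  0.7] [ 0.07  0.2  -0.02] w 0.0865418754809664 0.0 t 15.175
X [ 0.402 -0.916  0.   ] Y [-0.916 -0.402 -0.   ] Z [ 0. -0. -1.]
tool shift [-0.0003  0.0004  0.0006]
```

Request:
{"method": "send_rows", "body": {"moves": [[[0, 0, 0], [0, 0, 0.18], 0.087], [[0, 0, 0], [0, 0, 0], 0.04], [[0, 0, 0], [0, 0, 0], 0.04], [[0, 0, 0], [0, 0, 0], 0.04], [[0, 0, 0], [0, 0, 0], 0.04]], "newtons": 36}}

```text
time_s: 15.8
tool_pos: [0.6035, -0.0566, 0.1689]
tcp_rot: [0.787, -0.617, 0.0, -0.0]
ft_force: [0.3, -0.1, 0.3]
gripper_width: 0.0549
grip_force: 0.0
```

Request:
{"method": "send_rows", "body": {"moves": [[[0, 0, 0], [0, 0, 0], 0.04], [[0, 0, -0.0002], [0, 0, -0.08], 0.04], [[0, 0, -0.0003], [0, 0, -0.14], 0.04], [[0, 0, -0.0004], [0, 0, -0.16], 0.04], [[0, 0, -0.0003], [0, 0, -0.16], 0.04]]}}

```text
time_s: 16.42
tool_pos: [0.6035, -0.0565, 0.1702]
tcp_rot: [0.924, -0.382, -0.0, -0.0]
ft_force: [-0.0, 0.1, -0.2]
gripper_width: 0.0452
grip_force: 36.0
```

Request:
{"method": "send_rows", "body": {"moves": [[[0, 0, -0.0004], [0, 0, -0.16], 0.04], [[0, 0, -0.0003], [0, 0, -0.16], 0.04], [[0, 0, -0.0004], [0, 0, -0.16], 0.04], [[0, 0, -0.0003], [0, 0, -0.16], 0.04], [[0, 0, -0.0004], [0, 0, -0.16], 0.04]]}}

```text
time_s: 17.05
tool_pos: [0.6036, -0.0565, 0.172]
tcp_rot: [1.0, 0.008, 0.0, -0.0]
ft_force: [1.2, 0.4, -0.2]
gripper_width: 0.0449
grip_force: 36.0
```

Request:
{"method": "send_rows", "body": {"moves": [[[0, 0, -0.0004], [0, 0, -0.16], 0.04], [[0, 0, -0.0003], [0, 0, -0.16], 0.04], [[0, 0, -0.0004], [0, 0, -0.16], 0.04], [[0, 0, -0.0003], [0, 0, -0.16], 0.04], [[0, 0, -0.0004], [0, 0, -0.16], 0.04]]}}

```text
time_s: 17.68
tool_pos: [0.6036, -0.0565, 0.1738]
tcp_rot: [0.918, 0.396, 0.0, -0.0]
ft_force: [0.5, 0.2, 0.4]
gripper_width: 0.0453
grip_force: 36.0
```

```bash
python3 -c "
from h import *
go([.6031,-.0565,.1685])"
```

```text
pos [ 0.6036 -0.0565  0.1738] q [-0.278  0.56   1.529  0.     1.052  0.478] ft [0.5 0.2 0.4] [-0.04  0.08 -0.02] w 0.04532882862629664 35.996896382421255 t 17.675
X [0.686 0.728 0.   ] Y [ 0.728 -0.686  0.   ] Z [ 0.  0. -1.]
tool shift [-0.0004 -0.0004  0.0053]
```

Request:
{"method": "send_rows", "body": {"moves": [[[0, 0, -0.0004], [0, 0, -0.16], 0.04], [[0, 0, -0.0003], [0, 0, -0.16], 0.04], [[0, 0, -0.0004], [0, 0, -0.16], 0.04], [[0, 0, -0.0003], [0, 0, -0.16], 0.04], [[0, 0, -0.0004], [0, 0, -0.16], 0.04]]}}

```text
time_s: 18.3
tool_pos: [0.6037, -0.0565, 0.1755]
tcp_rot: [0.691, 0.723, 0.0, 0.0]
ft_force: [1.0, -0.7, -0.9]
gripper_width: 0.0451
grip_force: 36.0
```

Request:
{"method": "send_rows", "body": {"moves": [[[0, 0, -0.0004], [0, 0, -0.16], 0.04], [[0, 0, -0.0003], [0, 0, -0.16], 0.04], [[0, 0, -0.0004], [0, 0, -0.16], 0.04], [[0, 0, -0.0003], [0, 0, -0.16], 0.04], [[0, 0, -0.0004], [0, 0, -0.16], 0.04]]}}

```text
time_s: 18.92
tool_pos: [0.6037, -0.0564, 0.1773]
tcp_rot: [0.355, 0.935, 0.0, 0.0]
ft_force: [-0.6, 0.1, -0.6]
gripper_width: 0.0451
grip_force: 36.0
```

Request:
{"method": "send_rows", "body": {"moves": [[[0, 0, -0.0004], [0, 0, -0.16], 0.04], [[0, 0, -0.0003], [0, 0, -0.16], 0.04], [[0, 0, -0.0004], [0, 0, -0.16], 0.04], [[0, 0, -0.0003], [0, 0, -0.16], 0.04], [[0, 0, -0.0004], [0, 0, -0.16], 0.04]]}}

```text
time_s: 19.55
tool_pos: [0.6036, -0.0564, 0.1791]
tcp_rot: [-0.037, 0.999, 0.0, 0.0]
ft_force: [1.0, 0.1, -0.4]
gripper_width: 0.0451
grip_force: 36.0
```

Request:
{"method": "send_rows", "body": {"moves": [[[0, 0, -0.0004], [0, 0, -0.16], 0.04], [[0, 0, -0.0003], [0, 0, -0.16], 0.04], [[0, 0, -0.0004], [0, 0, -0.16], 0.04], [[0, 0, -0.0004], [0, 0, -0.16], 0.04], [[0, 0, 0], [0, 0, -0.1], 0.04]]}}

```text
time_s: 20.18
tool_pos: [0.6035, -0.0562, 0.1807]
tcp_rot: [-0.395, 0.919, 0.0, 0.0]
ft_force: [-0.0, 0.7, 0.9]
gripper_width: 0.045
grip_force: 36.0
```

```bash
python3 -c "
from h import *
go([.6031,-.0565,.1685])"
```

```text
pos [ 0.6035 -0.0562  0.1807] q [-2.770e-01  5.510e-01  1.523e+00  1.000e-03  1.067e+00 -2.660e+00] ft [-0.   0.7  0.9] [ 0.34  0.09 -0.04] w 0.04503254919504752 35.99654068239033 t 20.175
X [-0.688 -0.725 -0.001] Y [-0.725  0.688  0.   ] Z [ 0.     0.001 -1.   ]
tool shift [0.0005 0.0001 0.0122]
```

Request:
{"method": "send_rows", "body": {"moves": [[[0, 0, -0.0008], [0, 0, 0], 0.04], [[0, 0, -0.0008], [0, 0, 0], 0.04], [[0, 0, -0.0008], [0, 0, 0], 0.04]]}}

```text
time_s: 20.55
tool_pos: [0.6034, -0.0566, 0.183]
tcp_rot: [-0.393, 0.92, 0.0, -0.0]
ft_force: [-1.0, 1.0, -0.5]
gripper_width: 0.0451
grip_force: 36.0
```

Request:
{"method": "send_rows", "body": {"moves": [[[0, 0, -0.001], [0, 0, 0], 0.04], [[0, 0, -0.001], [0, 0, 0], 0.04], [[0, 0, -0.001], [0, 0, 0], 0.04]]}}

```text
time_s: 20.92
tool_pos: [0.6035, -0.0566, 0.1861]
tcp_rot: [-0.393, 0.919, -0.0, 0.0]
ft_force: [0.9, 0.3, -1.6]
gripper_width: 0.0457
grip_force: 36.0
```

```bash
python3 -c "
from h import *
go([.6031,-.0565,.1685])
t=optics.get_image('top')[100:220,250:400]; s=optics.get_image('side')[100:220,265:415]
cv2.imwrite('pics/z4.png',np.hstack([cv2.resize(i,(400,320),interpolation=2) for i in(t,s)]))"
```

```text
pos [ 0.6035 -0.0566  0.1861] q [-0.278  0.544  1.518 -0.     1.079 -2.657] ft [ 0.9  0.3 -1.6] [0.07 0.06 0.03] w 0.045686287604386186 35.997719233855605 t 20.925
X [-0.691 -0.723  0.   ] Y [-0.723  0.691 -0.   ] Z [ 0. -0. -1.]
tool shift [0.0002 0.0003 0.0176]
```

View pics/z4.png

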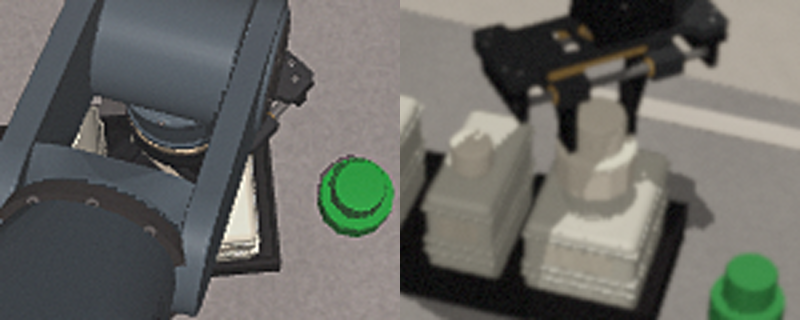

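The cap follows the fingers up and the rim is near the neck top with negligible force. I'll lift clear and unwind the wrist in the air.

Request:
{"method": "send_rows", "body": {"moves": [[[0, 0, -0.005], [0, 0, 0], 0.04], [[0, 0, -0.01], [0, 0, 0], 0.04], [[0, 0, -0.02], [0, 0, 0], 0.04], [[0, 0, -0.03], [0, 0, 0], 0.04], [[0, 0, -0.03], [0, 0, 0], 0.04]]}}

```text
time_s: 21.65
tool_pos: [0.6035, -0.0566, 0.2826]
tcp_rot: [-0.393, 0.919, -0.0, 0.0]
ft_force: [0.6, -0.0, -1.4]
gripper_width: 0.0456
grip_force: 36.0
```

Request:
{"method": "send_rows", "body": {"moves": [[[0, 0, -0.01], [0, 0, 0.1], 0.04], [[0, 0, 0], [0, 0, 0.16], 0.04], [[0, 0, 0], [0, 0, 0.16], 0.04], [[0, 0, 0], [0, 0, 0.16], 0.04], [[0, 0, 0], [0, 0, 0.16], 0.04]]}}

```text
time_s: 22.28
tool_pos: [0.6036, -0.0566, 0.2919]
tcp_rot: [-0.031, 1.0, -0.0, 0.0]
ft_force: [-0.1, 0.0, -1.5]
gripper_width: 0.0456
grip_force: 36.0
```

Request:
{"method": "send_rows", "body": {"moves": [[[0, 0, 0], [0, 0, 0.16], 0.04], [[0, 0, 0], [0, 0, 0.16], 0.04], [[0, 0, 0], [0, 0, 0.16], 0.04], [[0, 0, 0], [0, 0, 0.1], 0.04], [[0, 0, 0], [0, 0, 0], 0.04]]}}

```text
time_s: 22.9
tool_pos: [0.6036, -0.0566, 0.2918]
tcp_rot: [0.253, 0.968, -0.0, 0.0]
ft_force: [0.4, -0.7, -0.5]
gripper_width: 0.0453
grip_force: 36.0
```

```bash
python3 -c "
from h import *
go([.394,-.255,.12])"
```

```text
pos [ 0.6036 -0.0566  0.2918] q [-0.278  0.432  1.398 -0.     1.31  -1.338] ft [ 0.4 -0.7 -0.5] [-0.03 -0.03 -0.02] w 0.045272439447588166 35.99833019077778 t 22.9
X [-0.872  0.489 -0.001] Y [0.489 0.872 0.   ] Z [ 0.001 -0.    -1.   ]
tool shift [ 0.0861 -0.2756  0.1717]
```

Now over to the tray: 8 rows of (0.0108, −0.0344, 0), then down.

Request:
{"method": "send_rows", "body": {"moves": [[[0.0108, -0.0344, 0], [0, 0, 0], 0.04], [[0.0108, -0.0344, 0], [0, 0, 0], 0.04], [[0.0108, -0.0344, 0], [0, 0, 0], 0.04], [[0.0108, -0.0344, 0], [0, 0, 0], 0.04], [[0.0108, -0.0344, 0], [0, 0, 0], 0.04]]}}

```text
time_s: 23.52
tool_pos: [0.4715, -0.1809, 0.2917]
tcp_rot: [0.252, 0.968, -0.0, 0.001]
ft_force: [-0.5, -0.2, -1.5]
gripper_width: 0.0458
grip_force: 36.0
```

Request:
{"method": "send_rows", "body": {"moves": [[[0.0108, -0.0344, 0], [0, 0, 0], 0.04], [[0.0108, -0.0344, 0], [0, 0, 0], 0.04], [[0.0108, -0.0344, 0], [0, 0, 0], 0.04], [[0, 0, 0.04], [0, 0, 0], 0.04], [[0, 0, 0.04], [0, 0, 0], 0.04]]}}

```text
time_s: 24.15
tool_pos: [0.3937, -0.2554, 0.2114]
tcp_rot: [0.253, 0.968, -0.001, 0.002]
ft_force: [0.0, -0.5, -1.3]
gripper_width: 0.0451
grip_force: 36.0
```

Request:
{"method": "send_rows", "body": {"moves": [[[0, 0, 0.04], [0, 0, 0], 0.04], [[0, 0, 0.03], [0, 0, 0], 0.04], [[0, 0, 0.02], [0, 0, 0], 0.04], [[0, 0, 0], [0, 0, 0], 0.04], [[0, 0, 0], [0, 0, 0], 0.04]]}}

```text
time_s: 24.78
tool_pos: [0.3941, -0.2549, 0.1219]
tcp_rot: [0.253, 0.968, -0.001, 0.001]
ft_force: [-0.0, -0.6, 0.1]
gripper_width: 0.0455
grip_force: 36.0
```

```bash
python3 -c "
from h import *
go([.394,-.255,.05])
t=optics.get_image('top')[180:340,310:510]; s=optics.get_image('side')[210:370,300:500]
cv2.imwrite('pics/z5.png',np.hstack([cv2.resize(i,(400,320),interpolation=2) for i in(t,s)]))"
```

```text
pos [ 0.3941 -0.2549  0.1219] q [-0.813  0.488  1.914 -0.     0.738 -1.873] ft [-0.  -0.6  0.1] [-0.04 -0.03  0.02] w 0.0455347163049124 35.99864951334894 t 24.775
X [-0.872  0.489 -0.002] Y [ 0.489  0.872 -0.001] Z [ 0.001 -0.001 -1.   ]
tool shift [ 0.0001 -0.0001  0.0719]
```

View pics/z5.png

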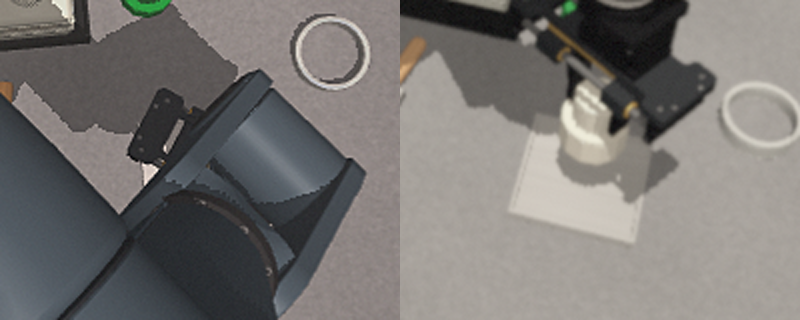

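The cap is held upright over the tray. I'll lower to just above the floor, then feel for contact.

Request:
{"method": "send_rows", "body": {"moves": [[[0, 0, 0.025], [0, 0, 0], 0.04], [[0, 0, 0.025], [0, 0, 0], 0.04], [[0, 0, 0.015], [0, 0, 0], 0.04], [[0, 0, 0.007], [0, 0, 0], 0.04], [[0, 0, 0], [0, 0, 0], 0.04]]}}

```text
time_s: 25.5
tool_pos: [0.3937, -0.2545, 0.0493]
tcp_rot: [0.253, 0.967, -0.0, 0.0]
ft_force: [0.0, -0.4, -0.2]
gripper_width: 0.045
grip_force: 36.0
```

Request:
{"method": "send_rows", "body": {"moves": [[[0, 0, 0.001], [0, 0, 0], 0.04], [[0, 0, 0.001], [0, 0, 0], 0.04], [[0, 0, 0.001], [0, 0, 0], 0.04], [[0, 0, 0], [0, 0, 0], 0.04]]}}

```text
time_s: 26.0
tool_pos: [0.3934, -0.2542, 0.0461]
tcp_rot: [0.253, 0.967, -0.0, -0.0]
ft_force: [0.3, -1.4, -0.2]
gripper_width: 0.0452
grip_force: 36.0
```

Request:
{"method": "send_rows", "body": {"moves": [[[0, 0, 0.001], [0, 0, 0], 0.04], [[0, 0, 0], [0, 0, 0], 0.04]]}}

```text
time_s: 26.25
tool_pos: [0.3934, -0.2541, 0.045]
tcp_rot: [0.253, 0.967, 0.0, -0.0]
ft_force: [0.5, -0.3, -0.3]
gripper_width: 0.0454
grip_force: 36.0
```

Request:
{"method": "send_rows", "body": {"moves": [[[0, 0, 0.0007], [0, 0, 0], 0.04], [[0, 0, 0], [0, 0, 0], 0.04]]}}

```text
time_s: 26.5
tool_pos: [0.3935, -0.2543, 0.0447]
tcp_rot: [0.253, 0.967, -0.0, 0.0]
ft_force: [-0.3, 0.1, 3.3]
gripper_width: 0.0451
grip_force: 36.0
```

Request:
{"method": "send_rows", "body": {"moves": [[[0, 0, 0.0005], [0, 0, 0], 0.04], [[0, 0, 0], [0, 0, 0], 0.04]]}}

```text
time_s: 26.75
tool_pos: [0.3935, -0.2543, 0.0446]
tcp_rot: [0.253, 0.967, -0.0, 0.0]
ft_force: [-1.2, -0.2, 8.6]
gripper_width: 0.0452
grip_force: 36.0
```

Contact with the floor. I'll ease off, open, retreat up and look.

Request:
{"method": "send_rows", "body": {"moves": [[[0, 0, -0.0006], [0, 0, 0], 0.04], [[0, 0, 0], [0, 0, 0], 0.06], [[0, 0, 0], [0, 0, 0], 0.087], [[0, 0, 0], [0, 0, 0], 0.087], [[0, 0, 0], [0, 0, 0], 0.087]]}}

```text
time_s: 27.38
tool_pos: [0.3934, -0.2542, 0.0443]
tcp_rot: [0.253, 0.967, 0.0, -0.0]
ft_force: [-0.0, 0.1, -0.2]
gripper_width: 0.0772
grip_force: 0.0
```

Request:
{"method": "send_rows", "body": {"moves": [[[0, 0, 0], [0, 0, 0], 0.087], [[0, 0, -0.01], [0, 0, 0], 0.087], [[0, 0, -0.03], [0, 0, 0], 0.087], [[0, 0, -0.05], [0, 0, 0], 0.087], [[0, 0, -0.05], [0, 0, 0], 0.087]]}}

```text
time_s: 28.0
tool_pos: [0.3931, -0.2539, 0.1863]
tcp_rot: [0.253, 0.967, 0.0, -0.0]
ft_force: [0.4, 0.4, 0.1]
gripper_width: 0.0869
grip_force: 0.0
```

Request:
{"method": "send_rows", "body": {"moves": [[[0, 0, -0.04], [0, 0, 0], 0.087], [[-0.02, 0.05, 0], [0, 0, 0], 0.087], [[-0.02, 0.05, 0], [0, 0, 0], 0.087], [[-0.02, 0.05, 0], [0, 0, 0], 0.087], [[-0.02, 0.05, 0], [0, 0, 0], 0.087]]}}

```text
time_s: 28.62
tool_pos: [0.5621, -0.1177, 0.2253]
tcp_rot: [0.253, 0.967, -0.0, 0.0]
ft_force: [-0.8, -1.4, 0.0]
gripper_width: 0.0872
grip_force: 0.0
```

Request:
{"method": "send_rows", "body": {"moves": [[[-0.02, 0.05, 0], [0, 0, 0], 0.087], [[0, 0.05, 0], [0, 0, 0], 0.087], [[0, 0, 0], [0, 0, 0], 0.087], [[0, 0, 0], [0, 0, 0], 0.087]]}}

```text
time_s: 29.12
tool_pos: [0.6268, -0.0417, 0.2246]
tcp_rot: [0.253, 0.968, -0.0, -0.0]
ft_force: [-0.7, 0.2, 0.2]
gripper_width: 0.0869
grip_force: 0.0
```

```bash
python3 -c "
from h import *
go([.394,-.255,.05])
t=optics.get_image('top'); s=optics.get_image('side')
cv2.imwrite('pics/z6.png',np.hstack([cv2.resize(i,(400,250),interpolation=3) for i in(t,s)]+[]))
cv2.imwrite('pics/z7.png',np.vstack([np.hstack([t[60:360,150:550],s[100:400,150:550]])]))"
```

```text
pos [ 0.6268 -0.0417  0.2246] q [-2.440e-01  5.300e-01  1.421e+00 -1.000e-03  1.191e+00 -1.303e+00] ft [-0.7  0.2  0.2] [-0.05  0.01  0.02] w 0.08691525043661984 0.0 t 29.125
X [-0.872  0.489  0.001] Y [ 0.489  0.872 -0.001] Z [-0.001 -0.001 -1.   ]
tool shift [ 0.0986 -0.2997  0.1749]
```

View pics/z7.png

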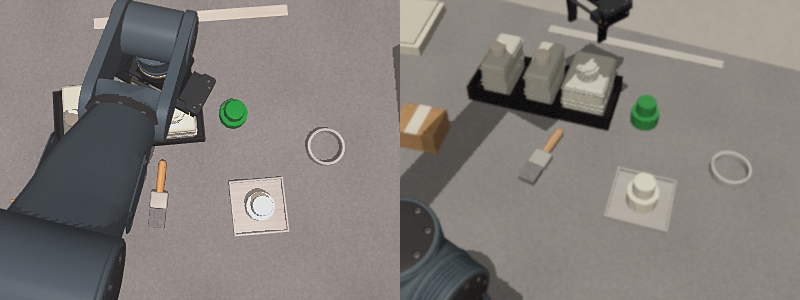

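The white cap stands upright in the tray, at top crop (260,205), with its grip up. The other things are unmoved, the bottle is open, and the gripper is clear at 0.225 m. Handing in.

```bash
python3 -c "
from h import *
print(workorder.close_job())"
```

```text
the job is handed in; nothing more can be done
None
```

I unscrewed the white cap, lifted it off the wide bottle and lowered it upright into the metal tray; I handed the job in at about 29 s, with nothing else disturbed in the final pictures and the arm clear (no verdict was returned).

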